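Put the lidded milk pan away under the shelf riser

TASK

Put the lid on the small milk pan so that it sits level and fully down on the rim, then slide the pan between the side panels under the low wooden shelf until the whole round pan stands beneath the board, flat on the worktop, lid still on and handle sticking out of the open front. Keep the pan upright and leave the apple and the lemon where they are.

Things in the scene. Friction and masses are not known exactly. Their poses are not given: they have to be found in the camera images.
- pan_rim (a point): Centre of the mouth of the pan, on its axis, level with the rim, 60 mm above the worktop. Inside diameter 104 mm, outside 110 mm. Axes as the pan: z up, the handle points along -x.
- pan_grip (a point): Point to grip on the pan's straight black handle: on its centre line, 155 mm from the pan's axis in the pan's -x direction, 49 mm above the pan's underside. The handle is a bar 18 mm wide (along y) and 15 mm tall, from 68 to 190 mm from the pan's axis. Same axes as the pan.
- lid_knob (a point): Centre of the lid's black knob, a cylinder 24 mm in diameter and 24 mm tall on a 6 mm neck. The point is half-way up the knob: 12 mm below its top, 18 mm above the disc's top, 31 mm above the lid's underside. With the lid seated it is 22 mm above the pan's rim, on the pan's axis. z up out of the knob.
- shelf_front (a point): Low fixed wooden shelf. Point on the worktop under the middle of the board's front edge; x points inward to the back, y along the width. Board 160 mm deep, 205 wide, underside at 118 mm, top at 136; jars (to 106 mm tall) and a timer fixed on its rear half. Side panels 165 mm apart inside. A stretcher across the back (face at x = 147 mm, 6 to 36 mm high) stops the pan with its axis at x = 92 mm.
- apple: Red apple, 75 mm, origin at its underside; bystander, to be left alone.
- lemon: Lemon, 78 x 55 x 56 mm, origin at its underside; bystander, to be left alone.
- pan: Steel milk pan, loose, about 0.45 kg: round, 110 mm outside diameter, 60 mm high, flat bottom, one long black handle pointing along -x, to 190 mm from the axis. Origin at the centre of its underside, z up. Stands on the worktop.
- lid: Loose steel lid, about 0.14 kg, lying on the worktop knob up: disc 114 mm in diameter, 4 mm thick, with a tapered plug beneath (94 mm wide above, 84 mm below, 9 mm deep) that drops into the pan's mouth so that the disc rests on the rim. Origin at the centre of the plug's underside, z up.
Not all that is in view belongs to the job. Leave any turquoise look-alike of the lid alone.

How it is judged (in metres and radians):
On the way, in this order (a step that is already met when the one before it is completed fails the run):
1. the lid is seated level on the pan's rim (z of lid_knob in the frame of pan_rim between 0.018 and 0.0255 m and x of lid_knob in the frame of pan_rim between -0.008 and 0.008 m and y of lid_knob in the frame of pan_rim between -0.008 and 0.008 m and angle between the z axis of lid_knob and the z axis of pan_rim, either way round below 0.06 rad), for 0.2 s.
2. the lidded pan stands wholly under the board, handle out of the front (all of step 1 and x of pan_rim in the frame of shelf_front between 0.053 and 0.107 m and y of pan_rim in the frame of shelf_front between -0.035 and 0.035 m and x of pan_grip in the frame of shelf_front below -0.02 m and height (world z) of pan_rim below 0.066 m and angle between pan_rim's own z axis and vertical below 0.06 rad), for 0.2 s.
At the end, for the whole second after the job is handed in: Lid seated: knob 18-25.5 mm above the rim, within 8 mm of the pan's axis in x and y, level with the pan to 0.06 rad. Pan flat on the worktop (tilt < 0.06 rad), its axis 53 to 107 mm behind the shelf's front edge, within 35 mm of its middle; grip point over 20 mm in front of it. Both at rest (all of step 2 and linear speed of each of pan, lid below 0.02 m/s); the robot touches nothing.
It fails at once if the pan is tipped by more than 0.5 rad (angle between pan_rim's own z axis and vertical above 0.5 rad).
It fails at once if the apple is moved more than 40 mm (distance of apple from where it was at the start of the episode above 0.04 m).
It fails at once if the lemon is moved more than 40 mm (distance of lemon from where it was at the start of the episode above 0.04 m).
It also fails if it takes over 56 s, if anything falls off the work surface, if the arm or the gripper's body presses on something with over 40 N, if the wrist force passes 120 N, or if a joint passes its speed limit or range.

ROBOT

A 6-joint arm with a two-finger parallel gripper is mounted at the origin on a cart in front of the work surface, level with it; the furniture and walls round the work are solid. World frame = base frame: x ahead of the robot, y to its left, z up, the work surface at z = 0. Lengths are in mm, angles in rad, forces in N, time in s.
With the tool pointing down it reaches from about 300 to 775 mm from the base axis. Payload 14.6 kg.
Tool frame: the origin (TCP) lies midway between the tips of the shut fingers; the grasp point (between the pads) lies manip.grasp_offset behind it (manip.grasp_offset is the distance from the TCP to the grasp point, in mm); z points along the fingers, y is the direction in which the jaws open and shut (so a half turn about z gives the same grasp; the last joint's range is limited). The gripper opens to 94 mm and grips with 3 to 60 N. Pads are 16 mm wide; open, the fingers measure 119 mm over their backs; the gripper's body (75 mm by 177 mm) begins 78 mm behind the grasp point.
Start: joints at [-1.343, 0.3, 1.521, -0, 1.321, -0.067], TCP at [159.795, -526.265, 205.446] pointing down, gripper open.
Joint ranges: [-3.03, 3.03], [-0.79, 2.21], [0.23, 2.52], [-1.04, 4.18], [0, 3.07], [-2.55, 2.55]. Speed limits (rad/s): [2.22, 2.22, 2.57, 3.14, 3.14, 3.14].

INTERFACE

Orientations are given as [roll, pitch, yaw] about the fixed x, y, z axes, in that order (R = Rz(yaw) Ry(pitch) Rx(roll)).
In Python, from cell import monitor, vision, order, manip gives the robot as it stands.
- The arm moves only by the shell command python3 -m jog 'ROWS' [FORCE]. ROWS is JSON, a list of rows, each a list of 7 numbers: the shift along the tool's x, y, z in cm, then the turn, a rotation vector about the tool's x, y, z in rad, then the opening in per cent of the stroke, from 0 (shut) to 100 (fully open). In form: [[tx, ty, tz, rx, ry, rz, jaw], ...]. A call has 1 to 8 rows; each row shifts and turns the commanded pose from where the row before left it, along the tool's axes as they then stand; what a row does not reach is not made up. A row lasts 1/10 s, in which the tool goes at most 50 mm and 8.59 degrees, less where a joint would pass 70% of its speed; a pose out of reach is approached as far as the arm can. A call is refused whole if a number of a shift passes 5 or a number of a turn 0.15, either way. A call with a gripper value outside its range is refused whole. The fingers move at their own pace and stop on an object; FORCE is the grip in N (left out, the last holds). Time passes only in rows, so rows that do not move let the fingers close. It gives the time, the measured TCP pose, the force and the opening at its end, in the units of the state.
- monitor.read_state(): the state, without advancing time (a new reading comes with each control period).
- vision.camera(name): name is "scene" or "top" or "wrist"; returns a dict with "color" (480x640x3 uint8, blue, green, red), "fx", "fy", "cx", "cy" (pixels), "cam_to_world" (4x4, takes a point from camera to world coordinates); the wrist camera has in their place "tool_from_camera" (4x4, takes a point from camera to tool coordinates, whose origin is the TCP and whose axes are the flange's). Camera axes: x right, y down, z forward; pixel columns grow to the right and rows downward; lengths in mm; the calibration is good to about 2 mm. A picture is of the moment at which its call begins: read the wrist's pose just before it. There is no depth.
- order.sign_off(): hands the job in, once; it reports no verdict.
The state is a dict: "clock": time; "joints": joint angles; "qd": joint speeds; "effort": joint torques, N m; "eef_pos": TCP position; "eef_rot": TCP orientation; "wrist_force": force on the tool from outside, world axes, zero at the start; "moment": the same for the moment, N m; "finger_gap": finger opening in mm.
Only numpy, scipy, OpenCV 4.12 (cv2) and the standard library are available. Lean on these libraries where they do the work, as an engineer would, in place of code of your own. Each camera call takes 0.05 s, during which the arm holds its last target.

## Working session

There is one attempt and no reset: what is moved stays moved. The work goes in short steps, Python scripts to look and compute and a shell command to move; the robot and the scene stay as the last step left them, time stands still between calls to the robot, and variables do not carry over. Pictures are saved under pics/ and viewed, and the job is handed in when it is done.

```bash
ls; mkdir -p pics; python3 - <<'E'
from cell import monitor, vision, order, manip
import cv2,numpy as np
print(monitor.read_state()); print(manip.grasp_offset, dir(manip))
for n in ["scene","top","wrist"]:
    c=vision.camera(n); cv2.imwrite(f"pics/{n}0.png",c["color"])
    print(n,c["fx"],c["fy"],c["cx"],c["cy"],np.round(c.get("cam_to_world",c.get("tool_from_camera")),3).tolist())
E
```

```text
pics
{'clock': 0.0, 'joints': array([-1.34258839e+00,  3.00503606e-01,  1.52161223e+00,  2.17753436e-05,
        1.32073109e+00, -6.65878174e-02]), 'qd': array([ 1.42492666e-03, -4.11879280e-04,  7.53528863e-04,  1.70664518e-03,
        9.60515824e-05,  1.32711356e-03]), 'effort': array([ 3.25051100e-03, -5.31797647e+01, -3.52730727e+01,  7.08293659e-02,
        2.42868107e-02, -9.35314324e-05]), 'eef_pos': array([ 159.74393219, -525.99301971,  204.85533796]), 'eef_rot': array([-3.14034256e+00, -1.04502261e-04,  2.94790285e-01]), 'wrist_force': array([-0.23634661, -0.36470498, -1.19405599]), 'moment': array([-0.0395103 ,  0.06373547, -0.0057406 ]), 'finger_gap': 93.76823572113744}
18.8 ['Unreachable', '__class__', '__delattr__', '__dict__', '__dir__', '__doc__', '__eq__', '__format__', '__ge__', '__getattribute__', '__getstate__', '__gt__', '__hash__', '__init__', '__init_subclass__', '__le__', '__lt__', '__module__', '__ne__', '__new__', '__reduce__', '__reduce_ex__', '__repr__', '__setattr__', '__sizeof__', '__str__', '__subclasshook__', '__weakref__', 'grasp_offset']
scene 480.00945831353556 480.00945831353556 320.23339009368425 240.5780511170973 [[0.9, -0.199, 0.387, 199.506], [-0.435, -0.388, 0.812, -981.266], [-0.012, -0.9, -0.436, 451.776], [0.0, 0.0, 0.0, 1.0]]
top 444.278781443684 444.278781443684 327.66750390252486 234.3414963774451 [[0.002, -0.983, 0.183, 395.434], [-1.0, -0.003, -0.003, -228.043], [0.004, -0.183, -0.983, 955.947], [0.0, 0.0, 0.0, 1.0]]
wrist 371.8206815854917 371.8206815854917 326.216515088391 241.3020453211725 [[0.001, -0.969, -0.248, 71.355], [1.0, 0.001, -0.001, -1.06], [0.001, -0.248, 0.969, -179.941], [0.0, 0.0, 0.0, 1.0]]
```

View pics/scene0.png

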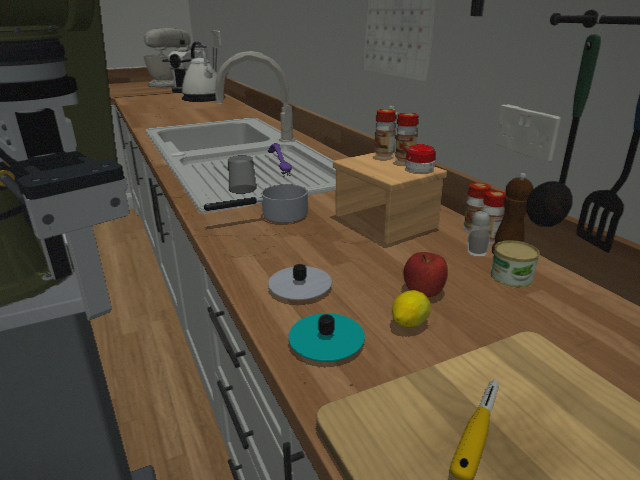

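View pics/top0.png

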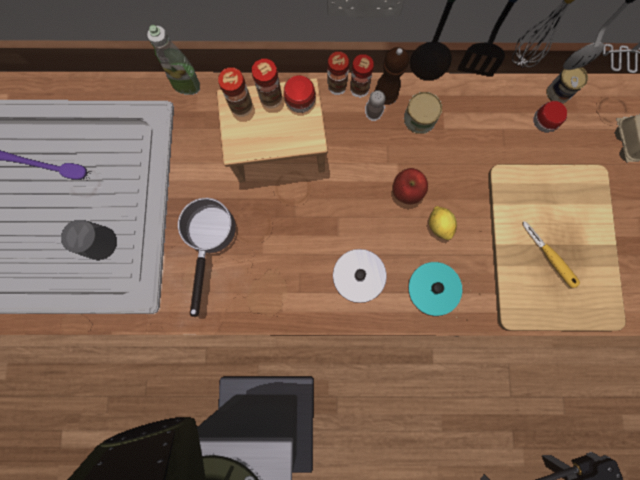

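View pics/wrist0.png

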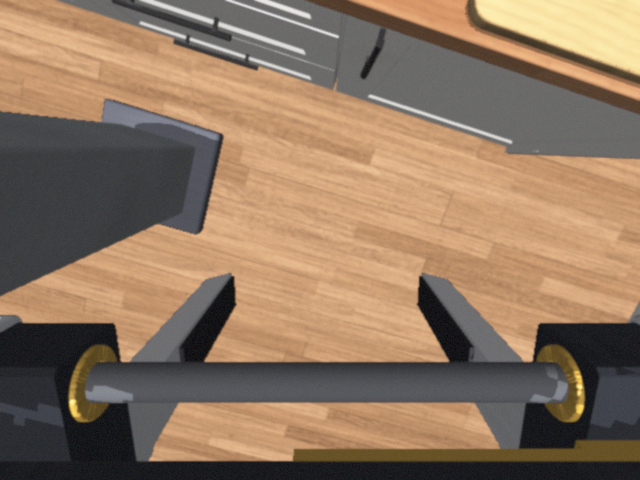

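The scene picture shows the steel lid at (300,284), the turquoise look-alike at (326,337), the pan at (285,203), the shelf at (390,195), the apple at (425,273) and the lemon at (411,309). 
Top-view candidates for the lid are the pale steel lid at (360,275) and the turquoise disc at (436,288). The description says steel, so I choose (360,275). The only pan is at (207,226), and its handle ends at (195,310). Next I check a close crop.

```bash
cat > h.py <<'E'
import cv2,numpy as np
from cell import monitor, vision
def ray(c,uv):
    uv=np.atleast_2d(np.asarray(uv,float)); T=np.array(c["cam_to_world"])
    d=np.c_[(uv[:,0]-c["cx"])/c["fx"],(uv[:,1]-c["cy"])/c["fy"],np.ones(len(uv))]@T[:3,:3].T
    return T[:3,3],d
def plane(c,uv,z):
    o,d=ray(c,uv); return o+d*((z-o[2])/d[:,2])[:,None]
def proj(c,P):
    T=np.array(c["cam_to_world"]); p=(np.atleast_2d(P)-T[:3,3])@T[:3,:3]
    return np.c_[p[:,0]/p[:,2]*c["fx"]+c["cx"],p[:,1]/p[:,2]*c["fy"]+c["cy"]]
E
python3 - <<'E'
from h import *
c=vision.camera("top"); im=c["color"]
a=cv2.resize(im[180:330,150:300],(600,600),interpolation=cv2.INTER_CUBIC)
b=cv2.resize(im[230:330,320:480],(800,500),interpolation=cv2.INTER_CUBIC)
d=cv2.resize(im[60:200,200:340],(600,600),interpolation=cv2.INTER_CUBIC)
cv2.imwrite("pics/cpan.png",a);cv2.imwrite("pics/clid.png",b);cv2.imwrite("pics/cshelf.png",d)
E
```

```text
(no output)
```

View pics/clid.png

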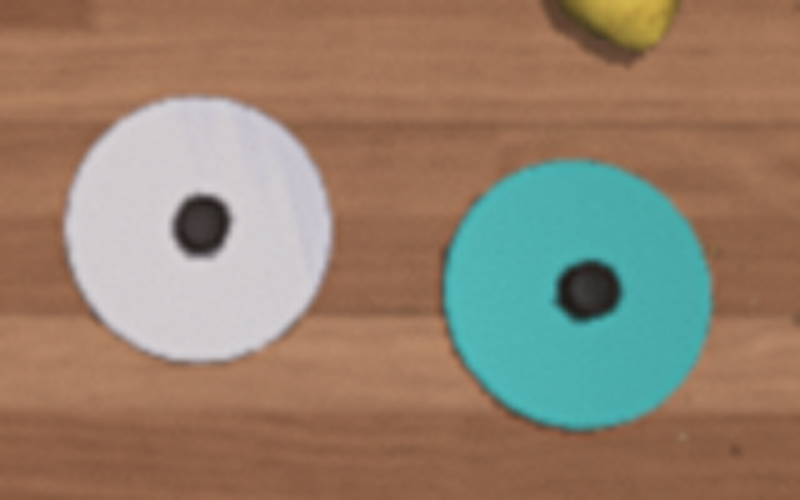

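View pics/cpan.png

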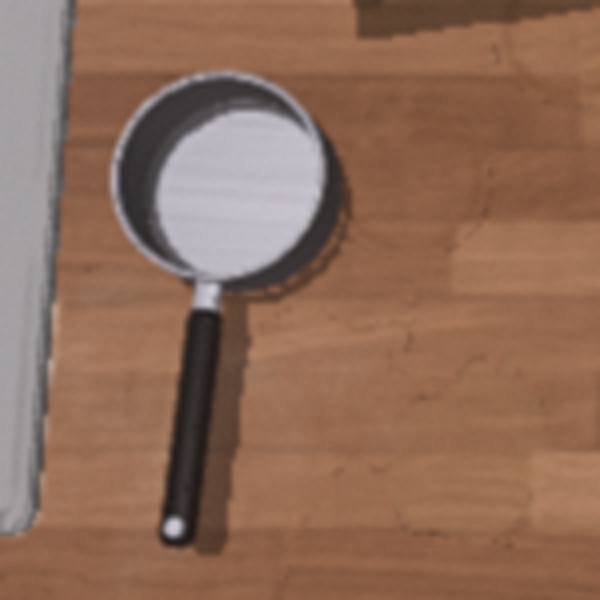

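View pics/cshelf.png

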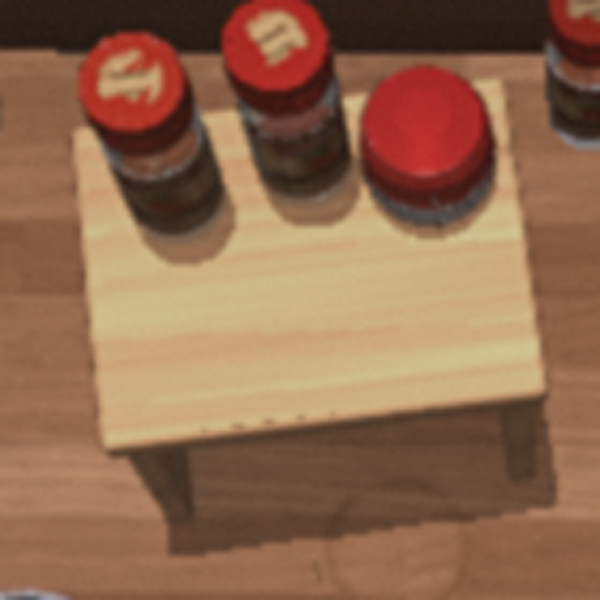

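The crop shows the steel lid (knob at about (360,275) in the full image) beside the turquoise one (knob at (438,288)); the steel one is confirmed. The pan rim and handle, and the shelf's front top corners at about (224,164) and (327,151), are clear. Now to measure.

```bash
python3 - <<'E'
from h import *
from scipy.optimize import least_squares
c=vision.camera("top"); s=vision.camera("scene"); im=c["color"]
def circ(P):
    r=least_squares(lambda q:np.hypot(P[:,0]-q[0],P[:,1]-q[1])-q[2],[*P[:,:2].mean(0),55]); return r.x,np.std(r.fun)
hsv=cv2.cvtColor(im,cv2.COLOR_BGR2HSV)
def big(m):
    cs,_=cv2.findContours(m.astype(np.uint8),cv2.RETR_EXTERNAL,cv2.CHAIN_APPROX_NONE); return max(cs,key=cv2.contourArea)[:,0,:]
m=np.zeros(im.shape[:2],bool); m[240:310,325:395]=1
k=big(m&(hsv[...,1]<60)&(hsv[...,2]>120))
print("lid disc",circ(plane(c,cv2.convexHull(k)[:,0,:] if 0 else k,13)))
dk=m&(hsv[...,2]<90); 
dk[:262]=0;dk[290:]=0;dk[:,:345]=0;dk[:,375:]=0
ys,xs=np.nonzero(dk); print("knob px",xs.mean(),ys.mean(),len(xs), plane(c,[[xs.mean(),ys.mean()]],38)[0])
# pan: manual rim ellipse pts (outer) from crop, 4x
cr=lambda a:np.array(a,float)/4+[150,180]-0.375
rim=cr([[112,178],[122,130],[150,95],[185,76],[220,70],[260,78],[300,105],[322,145],[327,182],[318,220],[290,258],[255,278],[220,284],[180,272],[145,248],[120,212]])
P=plane(c,rim,60); q,sd=circ(P); print("pan",q,sd)
h=cr([[206,312],[177,540]]); H=plane(c,h,57); print("handle",H, np.hypot(*(H[:,:2]-q[:2]).T))
d=q[:2]-H[1,:2]; print("yaw from tip",np.arctan2(d[1],d[0]), "from bar",np.arctan2(*(H[0]-H[1])[[1,0]]))
S=plane(c,[[224.3,163.6],[326.5,151.5],[217.3,90.2],[316.5,79]],136); print("shelf",S)
f=S[1]-S[0]; print(np.hypot(*f[:2]), np.arctan2(f[0],-f[1]), S[:2].mean(0), np.hypot(*(S[2]-S[0])[:2]),np.hypot(*(S[3]-S[1])[:2]))
# scene checks
print("scene lid knob", plane(s,[[300,272]],31), "pan", plane(s,[[285,203]],30))
E
```

```text
lid disc (array([ 482.88432142, -298.3276175 ,   56.28143858]), np.float64(0.5716238614641477))
knob px 359.87368421052633 274.69473684210527 95 [ 481.49586071 -297.72585757   38.        ]
pan [584.45331063  22.23998062  55.54305434] 1.4706589113171034
handle [[513.70074062  26.64684136  57.        ]
 [399.47170855  34.87379841  57.        ]] [ 70.88967896 185.41253048]
yaw from tip -0.06819180206216907 from bar -0.07189745292208431
shelf [[ 686.46293377  -30.57843393  136.        ]
 [ 711.78866097 -228.04870551  136.        ]
 [ 839.94875423   -9.77388236  136.        ]
 [ 865.08344007 -207.58067898  136.        ]]
199.08767067055965 0.12755452553574587 [ 699.12579737 -129.31356972  136.        ] 154.88940069802132 154.6551952239713
scene lid knob [[ 485.26750687 -296.72462023   31.        ]] pan [[588.26827435  28.75637695  30.        ]]
```

```bash
python3 - <<'E'
from h import *
s=vision.camera("scene"); im=s["color"]
cv2.imwrite("pics/s1.png",cv2.resize(im[140:320,180:460],(784,504),interpolation=cv2.INTER_CUBIC))
E
```

```text
(no output)
```

View pics/s1.png

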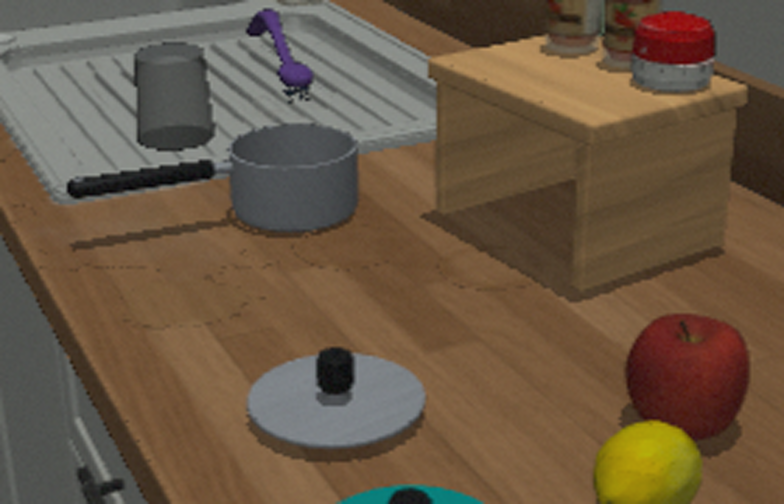

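```bash
cat >> h.py <<'E'
from scipy.spatial.transform import Rotation as R
def delta(target,yaw=None):
    s=monitor.read_state(); p=np.array(s["eef_pos"]); M=R.from_euler("xyz",s["eef_rot"])
    print("pos",np.round(p,1),"rot",np.round(s["eef_rot"],4),"F",np.round(s["wrist_force"],1),"gap",round(s["finger_gap"],1),"t",round(s["clock"],2))
    print("shift cm (tool):",np.round(M.inv().apply(np.array(target)-p)/10,2))
    if yaw is not None: print("turn:",np.round((M.inv()*R.from_euler("xyz",[np.pi,0,yaw])).as_rotvec(),4))
E
python3 -m jog '[[3,-1,0,0,0,0,100],[4,-1.3,0,0,0,0,100],[4,-1.3,0,0,0,0,100],[4,-1.3,0,0,0,0,100],[4,-1.3,0,0,0,0,100],[4,-1.3,0,0,0,0,100],[4,-1.3,0,0,0,0,100],[4,-1.3,0,0,0,0,80]]' 30
python3 -m jog '[[4,-1.3,0,0,0,0,70],[2,-0.7,0,0,0,0,60],[0,0,0,0,0,0,60],[0,0,0,0,0,0,60]]'
python3 -c "
from h import *
delta([482.5,-298.2,60],0.295)
c=vision.camera('wrist');cv2.imwrite('pics/w1.png',c['color'])"
```

```text
clock: 1.15
eef_pos: [428.3, -338.3, 205.6]
eef_rot: [3.141, -0.0, 0.295]
wrist_force: [-0.5, -0.3, 0.0]
finger_gap: 89.1
clock: 1.55
eef_pos: [478.5, -303.0, 205.3]
eef_rot: [-3.141, 0.0, 0.295]
wrist_force: [-1.0, -0.8, -0.8]
finger_gap: 58.4
pos [ 478.5 -303.   205.3] rot [-3.1414e+00  4.0000e-04  2.9550e-01] F [-1.  -0.8 -0.8] gap 58.4 t 1.55
shift cm (tool): [ 0.53 -0.34 14.53]
turn: [-0.0002  0.0004  0.0005]
```

View pics/w1.png

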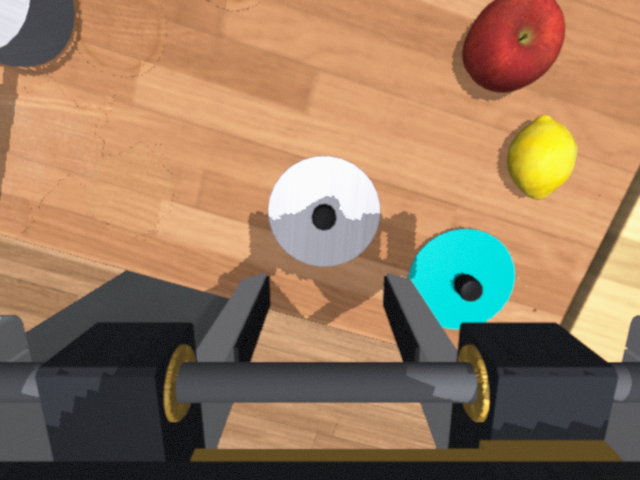

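The wrist view shows the steel lid with its knob at (324,216), centred between the fingers; the turquoise lid is to the right, with its knob at (468,287). I cross-check the knob position from here.

```bash
cat >> h.py <<'E'
def wcam():
    s=monitor.read_state(); c=vision.camera("wrist"); T=np.eye(4); T[:3,:3]=R.from_euler("xyz",s["eef_rot"]).as_matrix(); T[:3,3]=s["eef_pos"]
    c["cam_to_world"]=T@np.array(c["tool_from_camera"]); return c
E
python3 -c "
from h import *
c=wcam();print(plane(c,[[324,216]],38)); print('disc',plane(c,[[269,211],[380,211],[324.5,156],[324.5,266]],13))
delta([482.5,-298.2,60],0.295)"
```

```text
[[ 483.86764384 -298.15580072   38.        ]]
disc [[ 468.07113601 -244.56865715   13.        ]
 [ 500.82386719 -352.08706728   13.        ]
 [ 536.4129539  -282.57926504   13.        ]
 [ 428.47340917 -315.30736597   13.        ]]
pos [ 477.9 -303.6  205.4] rot [-3.1416e+00  2.0000e-04  2.9390e-01] F [-0.5  0.4 -0.6] gap 56.7 t 1.65
shift cm (tool): [ 0.6  -0.39 14.54]
turn: [-0.      0.0002 -0.0011]
```

```bash
python3 -m jog '[[0.68,-0.37,3,0,0,0,60],[0,0,4,0,0,0,60],[0,0,4,0,0,0,60],[0,0,3,0,0,0,60],[0,0,2,0,0,0,60],[0,0,1,0,0,0,60],[0,0,0,0,0,0,60],[0,0,0,0,0,0,60]]'
python3 -c "
from h import *
delta([483.3,-298.3,19],0.295)
c=wcam();cv2.imwrite('pics/w2.png',c['color'])"
```

```text
clock: 2.45
eef_pos: [484.3, -298.1, 36.5]
eef_rot: [3.141, -0.001, 0.294]
wrist_force: [0.6, -0.3, 1.2]
finger_gap: 56.6
pos [ 484.3 -298.1   36.5] rot [ 3.1405e+00 -8.0000e-04  2.9420e-01] F [ 0.6 -0.3  1.2] gap 56.6 t 2.45
shift cm (tool): [-0.1  -0.01  1.75]
turn: [ 0.0011 -0.0008 -0.0008]
```

View pics/w2.png

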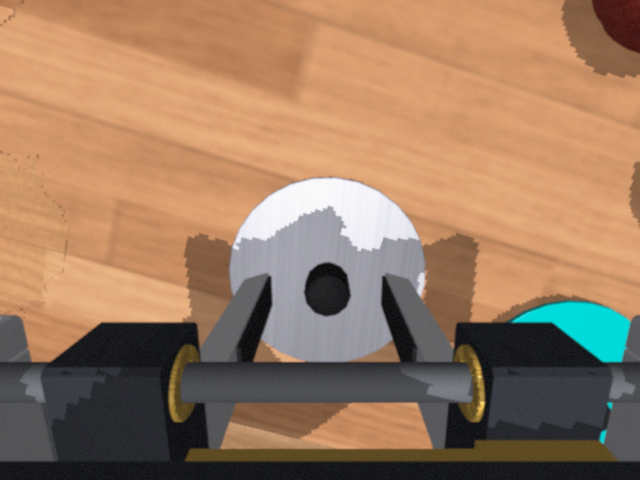

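The knob is at (327,289), midway between the fingertips. I go down and close.

```bash
python3 -m jog '[[-0.05,0,1,0,0,0,60],[0,0,0.7,0,0,0,60],[0,0,0,0,0,0,60],[0,0,0,0,0,0,10],[0,0,0,0,0,0,10],[0,0,0,0,0,0,10],[0,0,0,0,0,0,10],[0,0,0,0,0,0,10]]' 30
python3 -c "
from h import *
delta([483.3,-298.3,19],0.295)"
```

```text
clock: 3.3
eef_pos: [483.7, -297.7, 18.6]
eef_rot: [3.141, -0.0, 0.295]
wrist_force: [-0.4, 0.2, 0.3]
finger_gap: 23.6
pos [ 483.7 -297.7   18.6] rot [ 3.1413e+00 -2.0000e-04  2.9480e-01] F [-0.4  0.2  0.3] gap 23.6 t 3.3
shift cm (tool): [-0.06  0.05 -0.04]
turn: [ 0.0003 -0.0002 -0.0002]
```

```bash
python3 -m jog '[[0,0,-1,0,0,0,10],[0,0,-2,0,0,0,10],[0,0,-3,0,0,0,10],[0,0,-3,0,0,0,10],[0,0,-2,0,0,0,10],[0,0,-1,0,0,0,10],[0,0,0,0,0,0,10]]'
python3 -c "
from h import *
from scipy.optimize import least_squares
delta([584.5,22.2,140],0.295)
s=vision.camera('scene');c=vision.camera('top');cv2.imwrite('pics/s2.png',s['color'])
t=np.linspace(0,2*np.pi,60)[:,None]
for cam,n,b in((s,'so',(230,160,110,80)),(c,'to',(150,180,150,150))):
    im=cam['color'].copy(); x,y,w,h=b; k=5
    z=cv2.resize(im[y:y+h,x:x+w],None,fx=k,fy=k,interpolation=cv2.INTER_CUBIC)
    for r,zz,cl in((55,60,(0,0,255)),(52,60,(0,255,255)),(55,0,(255,0,0))):
        P=np.c_[584.5+r*np.cos(t),22.2+r*np.sin(t),zz+0*t]
        cv2.polylines(z,[np.int32((proj(cam,P)-[x,y]+.5)*k)],True,cl,1)
    cv2.imwrite('pics/%s.png'%n,z)
"
```

```text
clock: 4.0
eef_pos: [484.0, -297.8, 139.7]
eef_rot: [3.14, -0.001, 0.295]
wrist_force: [1.0, -0.1, -1.3]
finger_gap: 23.2
pos [ 484.  -297.8  139.7] rot [ 3.140e+00 -1.300e-03  2.948e-01] F [ 1.  -0.1 -1.3] gap 23.2 t 4.0
shift cm (tool): [ 18.92 -27.7   -0.05]
turn: [ 0.0016 -0.0013 -0.0002]
```

View pics/so.png

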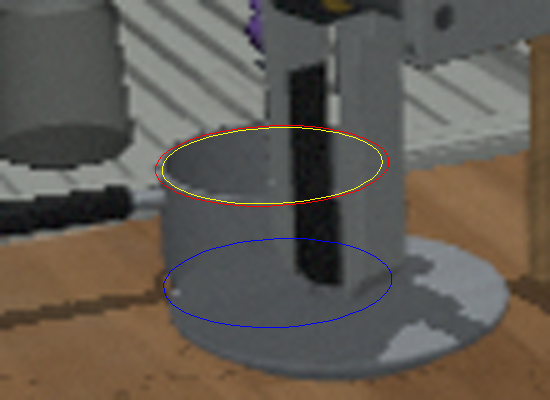

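View pics/to.png

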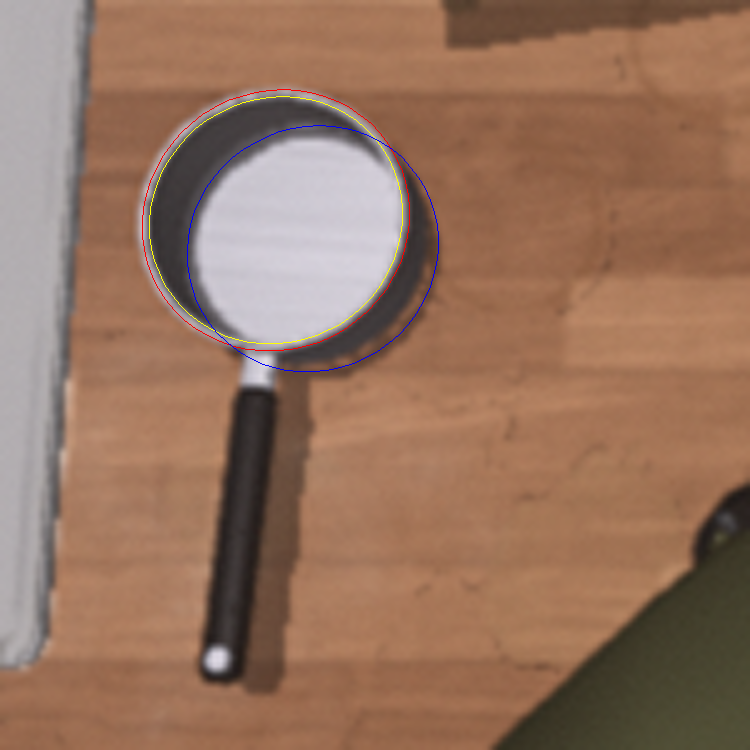

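View pics/s2.png

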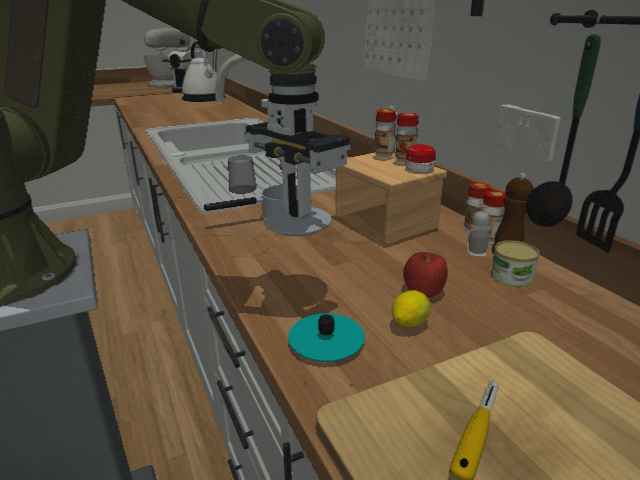

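The lid hangs level in the gripper (scene view, around (297,220)). The top overlay of the pan circle at (584.5, 22.2) fits to within a pixel. I carry the lid over.

```bash
python3 -m jog '[[0.7,-1,0,0,0,0,10],[1.5,-2.2,0,0,0,0,10],[2.4,-3.5,0,0,0,0,10],[2.4,-3.5,0,0,0,0,10],[2.4,-3.5,0,0,0,0,10],[2.4,-3.5,0,0,0,0,10],[2.4,-3.5,0,0,0,0,10],[2.4,-3.5,0,0,0,0,10]]'
python3 -m jog '[[1.5,-2.2,0,0,0,0,10],[0.6,-1,0,0,0,0,10],[0,0,0,0,0,0,10],[0,0,0,0,0,0,10]]'
python3 -c "
from h import *
delta([584.5,21.5,100],0.295)
c=vision.camera('top');cv2.imwrite('pics/t3.png',c['color'])
c=vision.camera('scene');cv2.imwrite('pics/s3.png',cv2.resize(c['color'][130:250,190:350],(800,600)))
c=wcam();cv2.imwrite('pics/w3.png',c['color'])"
```

```text
clock: 4.9
eef_pos: [571.9, -15.2, 137.5]
eef_rot: [-3.141, 0.001, 0.295]
wrist_force: [0.5, -0.5, -1.3]
finger_gap: 23.6
clock: 5.3
eef_pos: [582.5, 18.3, 138.0]
eef_rot: [-3.141, 0.001, 0.295]
wrist_force: [-0.5, 0.1, -2.0]
finger_gap: 23.4
pos [582.5  18.3 138. ] rot [-3.1415e+00  9.0000e-04  2.9460e-01] F [-0.5  0.1 -2. ] gap 23.4 t 5.3
shift cm (tool): [ 0.28 -0.25  3.8 ]
turn: [-0.0001  0.0009 -0.0004]
```

View pics/w3.png

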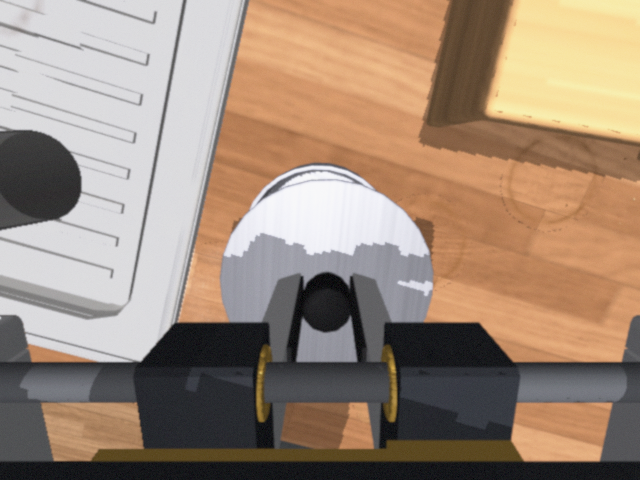

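View pics/s3.png

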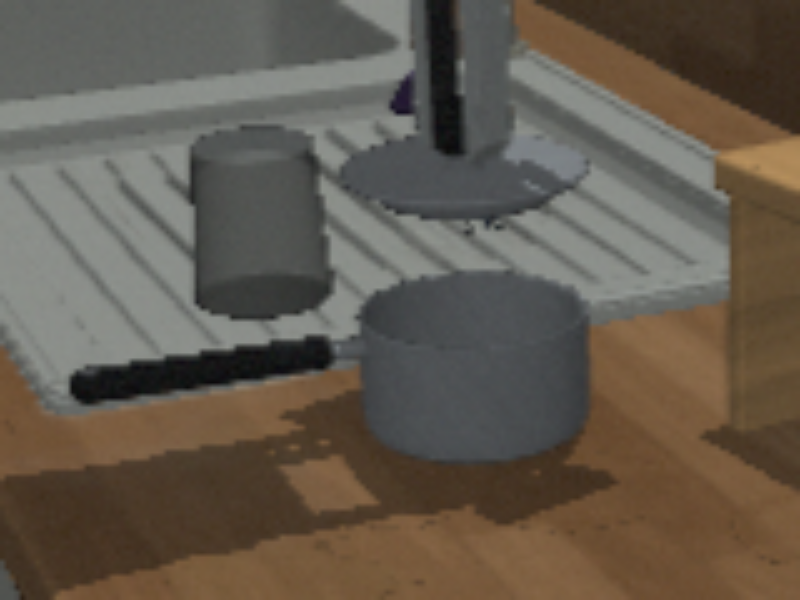

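```bash
python3 -m jog '[[0.3,-0.25,0,0,0,0,10],[0,0,0,0,0,0,10],[0,0,0,0,0,0,10]]'
python3 -c "
from h import *
delta([584.5,21.5,90],0.295)
t=np.linspace(0,2*np.pi,90)[:,None]
p=monitor.read_state()['eef_pos']
def ov(cam,b,k,n):
    x,y,w,h=b; z=cv2.resize(cam['color'][y:y+h,x:x+w],None,fx=k,fy=k,interpolation=cv2.INTER_CUBIC)
    for (cx,cy),r,zz,cl in(((584.5,21.5),55,60,(0,0,255)),((584.5,21.5),55,0,(255,0,0)),(p[:2],57,p[2]-18.6+13,(0,200,0)),(p[:2],12,p[2]-18.6+43,(0,200,0))):
        P=np.c_[cx+r*np.cos(t),cy+r*np.sin(t),zz+0*t]
        cv2.polylines(z,[np.int32((proj(cam,P)-[x,y]+.5)*k)],True,cl,1)
    cv2.imwrite('pics/%s.png'%n,z)
ov(vision.camera('scene'),(230,140,100,100),6,'so4'); ov(wcam(),(180,130,300,220),2.6,'wo4')"
```

```text
clock: 5.75
eef_pos: [585.1, 22.0, 138.4]
eef_rot: [3.142, 0.0, 0.295]
wrist_force: [-0.2, 0.3, -0.4]
finger_gap: 23.4
pos [585.1  22.  138.4] rot [3.1416 0.     0.2946] F [-0.2  0.3 -0.4] gap 23.4 t 5.75
shift cm (tool): [-0.07  0.03  4.84]
turn: [ 0.      0.     -0.0004]
```

View pics/so4.png

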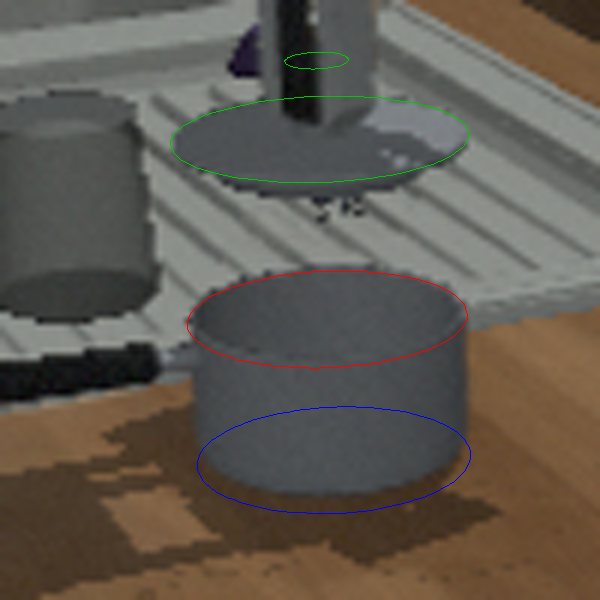

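View pics/wo4.png

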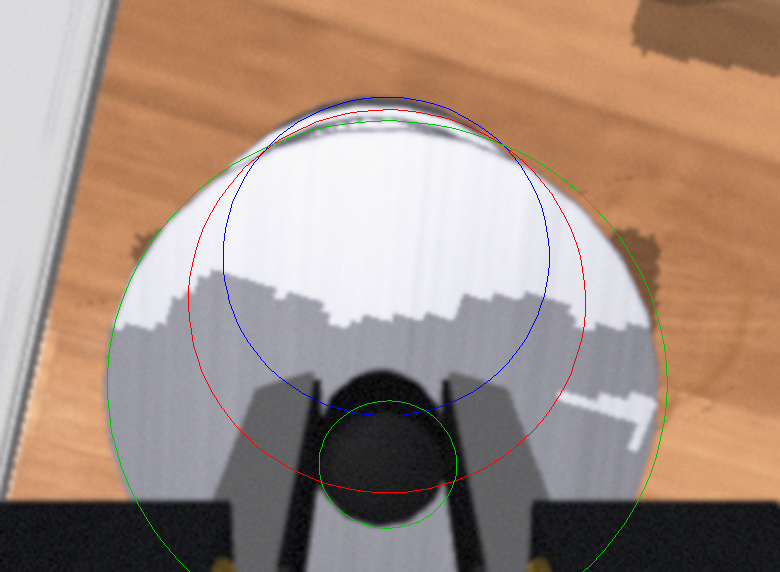

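```bash
python3 -c "
from h import *
c=wcam(); cv2.imwrite('pics/w5.png',cv2.resize(c['color'][150:230,220:420],(800,320),interpolation=cv2.INTER_CUBIC))"
```

```text
(no output)
```

View pics/w5.png

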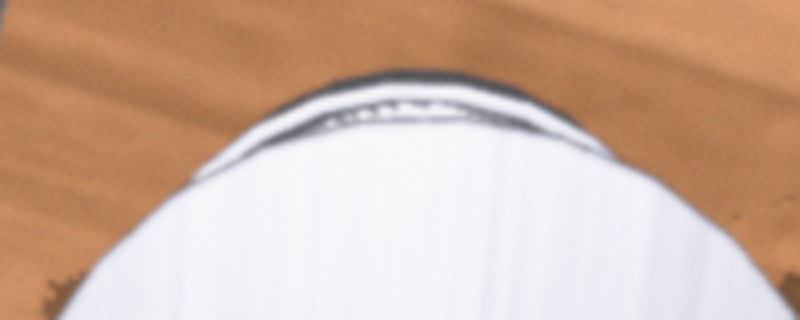

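```bash
python3 -c "
from h import *
from scipy.optimize import least_squares
c=wcam()
f=lambda pts,z,r:(lambda P:least_squares(lambda q:np.hypot(*(P[:,:2]-q).T)-r,P[:,:2].mean(0)))(plane(c,np.array(pts,float)/4+[219.6,149.6],z))
p=monitor.read_state()['eef_pos'];print(p)
a=f([[195,178],[240,141],[300,106],[350,90],[400,84],[450,84],[500,93],[560,117],[610,153]],60,55);print('pan',a.x,a.fun.round(1))
b=f([[60,318],[100,263],[190,185],[260,150],[340,128],[430,120],[520,128],[600,153],[660,180],[735,238],[795,310]],p[2]-5.6,57);print('lid',b.x,b.fun.round(1))
"
```

```text
[585.11185882  22.09015025 138.46661275]
pan [584.40232861  24.66222271] [-0.1 -0.3  0.1  0.2  0.   0.2  0.2  0.1 -0.5]
lid [583.37095808  22.35865468] [-0.1  0.   0.2  0.1 -0.1 -0.2 -0.1 -0.1  0.2  0.   0. ]
```

The wrist view gives pan minus lid of about (+1, +2.3) mm. I correct by that and lower.

```bash
python3 -m jog '[[0.13,-0.17,1,0,0,0,10],[0,0,2,0,0,0,10],[0,0,1.5,0,0,0,10],[0,0,1,0,0,0,10],[0,0,0.5,0,0,0,10],[0,0,0.3,0,0,0,10],[0,0,0.2,0,0,0,10],[0,0,0,0,0,0,10]]'
python3 -c "
from h import *
delta([586,24,69.6],0.295)
c=vision.camera('scene');cv2.imwrite('pics/s6.png',cv2.resize(c['color'][130:250,190:350],(800,600)))"
```

```text
clock: 6.75
eef_pos: [586.0, 24.2, 73.7]
eef_rot: [3.141, -0.0, 0.295]
wrist_force: [0.4, -0.4, -1.5]
finger_gap: 23.1
pos [586.   24.2  73.7] rot [ 3.1415e+00 -4.0000e-04  2.9480e-01] F [ 0.4 -0.4 -1.5] gap 23.1 t 6.75
shift cm (tool): [-0.01  0.02  0.41]
turn: [ 0.0001 -0.0004 -0.0002]
```

View pics/s6.png

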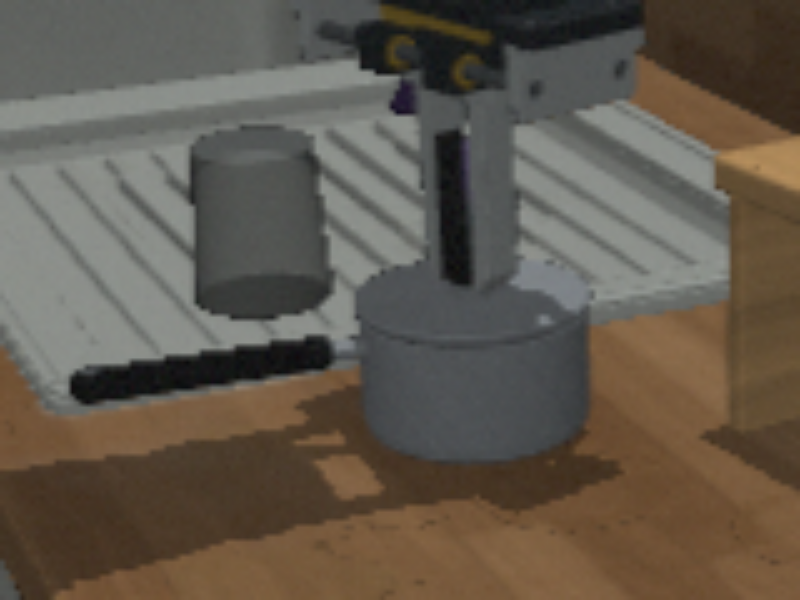

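The lid has entered the mouth, aligned and with no contact force. I lower the last 4 mm gently and release.

```bash
python3 -m jog '[[0,0,0.2,0,0,0,10],[0,0,0.15,0,0,0,10],[0,0,0.1,0,0,0,10],[0,0,0,0,0,0,10],[0,0,0,0,0,0,10]]'
```

```text
clock: 7.3
eef_pos: [586.0, 24.2, 69.6]
eef_rot: [3.141, -0.0, 0.295]
wrist_force: [-3.7, 0.1, 5.9]
finger_gap: 23.4
```

```bash
python3 -m jog '[[0,0,0,0,0,0,60],[0,0,0,0,0,0,60],[0,0,0,0,0,0,60],[0,0,0,0,0,0,60],[0,0,-1,0,0,0,60],[0,0,-2,0,0,0,60],[0,0,-4,0,0,0,60],[0,0,-4,0,0,0,60]]'
python3 -m jog '[[0,0,-2,0,0,0,60],[0,0,0,0,0,0,60],[0,0,0,0,0,0,60]]'
python3 -c "
from h import *
delta([430,33,130],-0.07)
c=vision.camera('scene');cv2.imwrite('pics/s7.png',cv2.resize(c['color'][130:250,190:350],(800,600)))
c=wcam();cv2.imwrite('pics/w7.png',c['color']); c=vision.camera('top');cv2.imwrite('pics/t7.png',c['color'])"
```

```text
clock: 8.1
eef_pos: [585.5, 24.2, 180.7]
eef_rot: [-3.141, 0.001, 0.295]
wrist_force: [0.5, 0.1, -0.1]
finger_gap: 56.6
clock: 8.4
eef_pos: [585.7, 24.1, 199.0]
eef_rot: [3.142, -0.0, 0.295]
wrist_force: [-0.1, 0.6, -0.0]
finger_gap: 55.9
pos [585.7  24.1 199. ] rot [ 3.1415e+00 -2.0000e-04  2.9470e-01] F [-0.1  0.6 -0. ] gap 55.9 t 8.4
shift cm (tool): [-14.64  -5.37   6.89]
turn: [ 0.000e+00 -2.000e-04  3.647e-01]
```

View pics/s7.png

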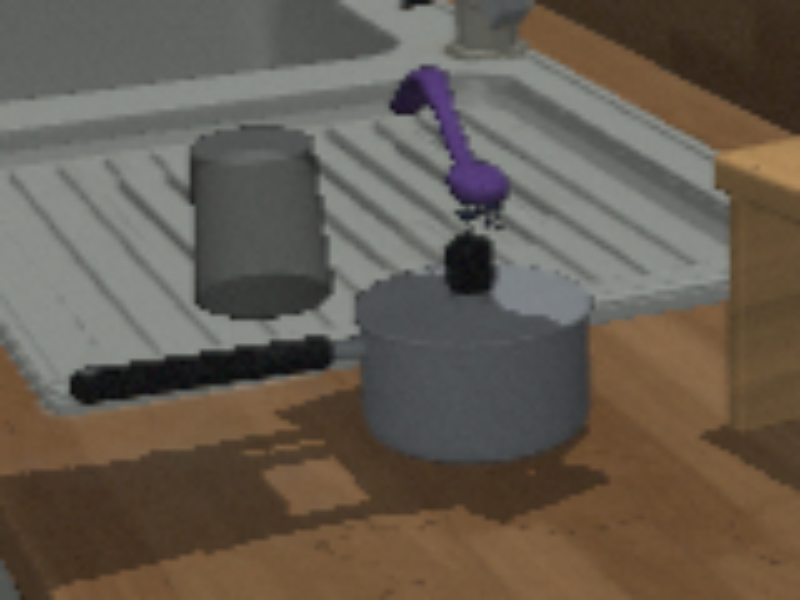

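View pics/w7.png

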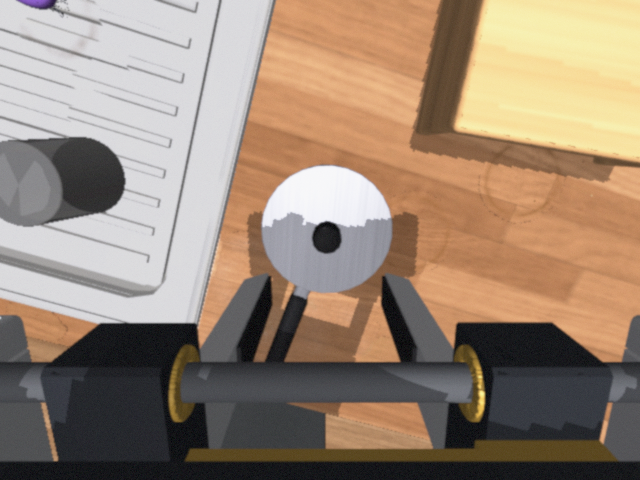

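View pics/t7.png

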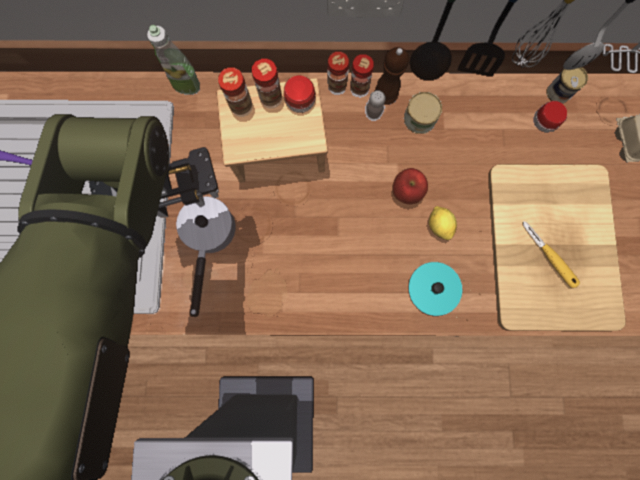

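The lid sits level and flush on the rim in the scene view, with its knob at (470,262) in the crop. Next is the handle.

```bash
python3 -m jog '[[0,0,0,0,0,0.122,60],[0,0,0,0,0,0.122,60],[0,0,0,0,0,0.121,60],[-2,0,0,0,0,0,60],[-3.5,0,0,0,0,0,60],[-3.5,0,0,0,0,0,60],[-3.5,0,0,0,0,0,60],[-2.5,0,2,0,0,0,60]]'
python3 -m jog '[[-0.6,0.1,4,0,0,0,60],[0,0,4,0,0,0,60],[0,0,1,0,0,0,60],[0,0,0,0,0,0,60],[0,0,0,0,0,0,60]]'
python3 -c "
from h import *
delta([430,34,30],-0.07)
c=wcam();cv2.imwrite('pics/w8.png',c['color'])"
```

```text
clock: 9.35
eef_pos: [435.1, 34.8, 179.6]
eef_rot: [-3.141, -0.002, -0.07]
wrist_force: [0.1, -0.2, -0.2]
finger_gap: 56.5
clock: 9.85
eef_pos: [431.0, 34.1, 90.1]
eef_rot: [-3.141, -0.001, -0.07]
wrist_force: [-0.5, -0.2, 0.2]
finger_gap: 56.4
pos [431.   34.1  90.1] rot [-3.1415e+00 -1.1000e-03 -7.0200e-02] F [-0.5 -0.2  0.2] gap 56.4 t 9.85
shift cm (tool): [-0.11  0.02  6.01]
turn: [-0.0001 -0.0011 -0.0002]
```

View pics/w8.png

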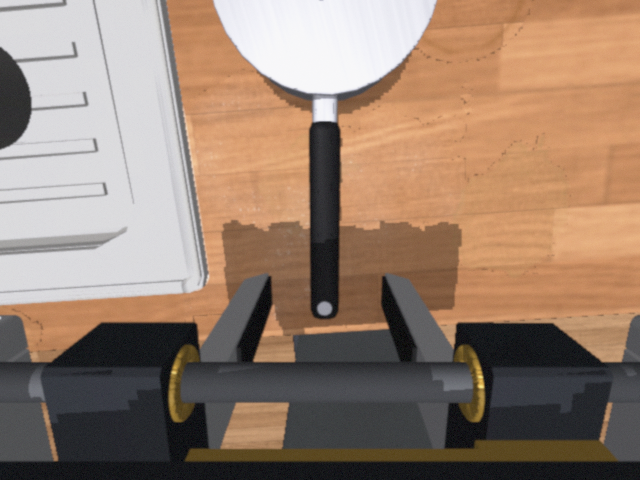

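The handle runs straight up the image at column 325, midway between the fingers, and its end is at row 317. I lower to grip height and close.

```bash
python3 -c "
from h import *
c=wcam();print(plane(c,[[324,318],[325,122]],56))"
python3 -m jog '[[0,0,2,0,0,0,60],[0,0,2,0,0,0,60],[0,0,1.5,0,0,0,60],[0,0,0.5,0,0,0,60],[0,0,0,0,0,0,60],[0,0,0,0,0,0,30],[0,0,0,0,0,0,30],[0,0,0,0,0,0,30]]'
python3 -c "
from h import *
delta([430,34,30],-0.07)"
```

```text
[[397.74108076  38.70454472  56.        ]
 [514.87136     29.86085844  56.        ]]
clock: 10.75
eef_pos: [430.5, 34.1, 29.6]
eef_rot: [-3.142, -0.001, -0.07]
wrist_force: [0.1, 0.2, -0.1]
finger_gap: 35.9
pos [430.5  34.1  29.6] rot [-3.1415e+00 -1.2000e-03 -7.0100e-02] F [ 0.1  0.2 -0.1] gap 35.9 t 10.75
shift cm (tool): [-0.05  0.01 -0.04]
turn: [-0.     -0.0012 -0.0001]
```

```bash
python3 -m jog '[[0,0,0,0,0,0,22],[0,0,0,0,0,0,20],[0,0,0,0,0,0,10],[0,0,0,0,0,0,10],[0,0,0,0,0,0,10],[0,0,0,0,0,0,10]]' 20
python3 -c "
from h import *
delta([444,-162,29.6],0.13)"
```

```text
clock: 11.35
eef_pos: [430.2, 34.1, 29.0]
eef_rot: [-3.142, 0.0, -0.07]
wrist_force: [-0.4, 1.6, 2.6]
finger_gap: 18.2
pos [430.2  34.1  29. ] rot [-3.1416  0.     -0.0701] F [-0.4  1.6  2.6] gap 18.2 t 11.35
shift cm (tool): [ 2.75 19.47 -0.06]
turn: [-0.      0.     -0.2001]
```

Gripped at 18.2 mm. I slide the pan sideways first, away from the sink, and turn it afterwards.

```bash
python3 -m jog '[[0.1,0.5,0,0,0,0,10],[0.2,1,0,0,0,0,10],[0.2,1.5,0,0,0,0,10],[0.3,2,0,0,0,0,10],[0.3,2,0,0,0,0,10],[0.3,2,0,0,0,0,10],[0.3,2,0,0,0,0,10],[0.3,2,0,0,0,0,10]]' 30
python3 -m jog '[[0.3,2,0,0,0,0,10],[0.2,2,0,0,0,0,10],[0.1,1.5,0,0,0,0,10],[0.1,0.6,0,0,0,0,10],[0,0.3,0,0,0,-0.03,10],[0,0,0,0,0,-0.06,10],[0,0,0,0,0,-0.06,10],[0,0,0,0,0,-0.05,10]]'
python3 -c "
from h import *
delta([444,-162,29.6],0.13)
c=vision.camera('scene');cv2.imwrite('pics/s9.png',c['color'])
c=wcam();cv2.imwrite('pics/w9.png',c['color']); c=vision.camera('top');cv2.imwrite('pics/t9.png',c['color'])"
```

```text
clock: 12.15
eef_pos: [440.9, -97.7, 28.9]
eef_rot: [-3.141, 0.0, -0.07]
wrist_force: [0.1, 5.3, 1.1]
finger_gap: 18.0
clock: 12.95
eef_pos: [443.8, -161.7, 29.1]
eef_rot: [3.141, -0.001, 0.131]
wrist_force: [1.6, -4.2, 1.2]
finger_gap: 17.7
pos [ 443.8 -161.7   29.1] rot [ 3.1408e+00 -7.0000e-04  1.3120e-01] F [ 1.6 -4.2  1.2] gap 17.7 t 12.95
shift cm (tool): [ 0.02  0.04 -0.05]
turn: [ 0.0008 -0.0007  0.0012]
```

View pics/s9.png

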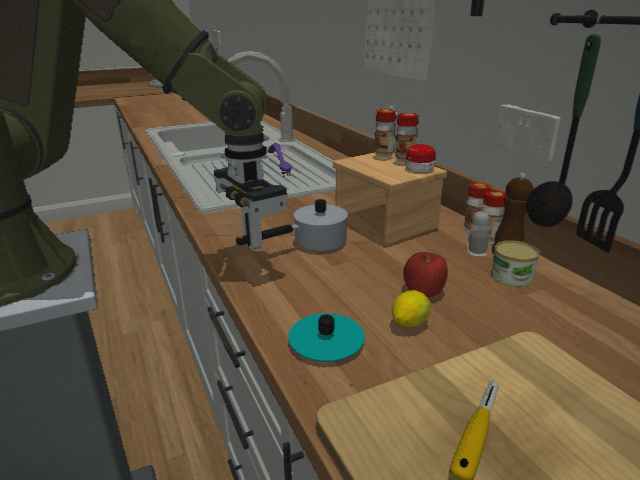

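View pics/w9.png

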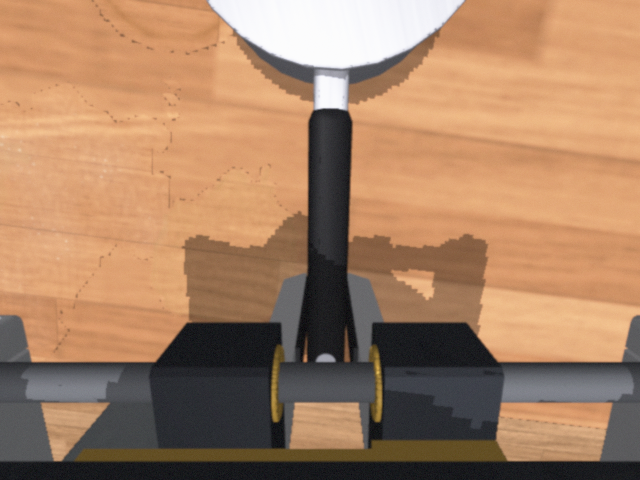

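View pics/t9.png

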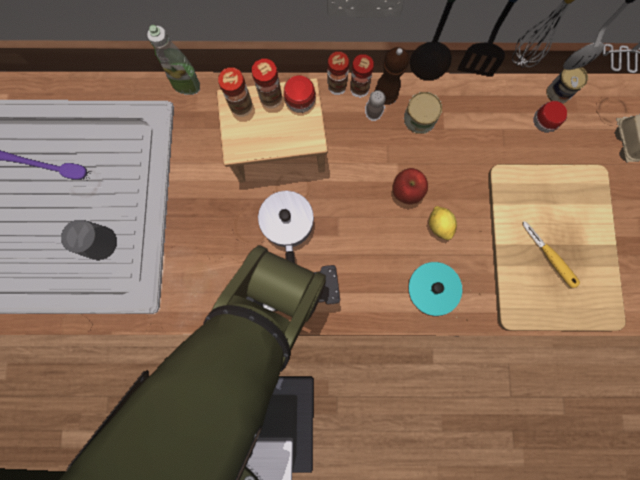

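```bash
python3 -c "
from h import *
from scipy.optimize import least_squares
c=vision.camera('top');s=vision.camera('scene');im=c['color'];hsv=cv2.cvtColor(im,cv2.COLOR_BGR2HSV)
m=np.zeros(im.shape[:2],bool); m[188:250,255:318]=1
k=(m&(hsv[...,1]<60)&(hsv[...,2]>110)).astype(np.uint8)
k=max(cv2.findContours(k,0,cv2.CHAIN_APPROX_NONE)[0],key=cv2.contourArea)[:,0,:]
P=plane(c,k[k[:,1]<236],64)
r=least_squares(lambda q:np.hypot(*(P[:,:2]-q[:2]).T)-q[2],[600,-140,55],loss='soft_l1');print('lid',r.x)
print('shelf scene',plane(s,[[334.3,165],[390,188.2]],136))
print('shelf back via top',plane(c,[[217.3,90.2],[316.5,79]],136))
def sh(x,y,th,o): return
o=np.array([697,-129.3]);th=.13
R2=np.array([[np.cos(th),np.sin(th)],[-np.sin(th),np.cos(th)]]);print('lid in shelf',R2@(r.x[:2]-o))
t=np.array([0,-102.5]);
z=cv2.resize(im[60:250,200:350],(600,760),interpolation=cv2.INTER_CUBIC)
L=lambda pts,zz,cl:cv2.polylines(z,[np.int32((proj(c,np.c_[np.array(pts)@R2+o,np.full(len(pts),zz)])-[200,60]+.5)*4)],True,cl,1)
L([[0,102.5],[0,-102.5],[160,-102.5],[160,102.5]],136,(0,0,255))
L([[0,82.5],[0,-82.5]],0,(255,0,0));L([[-200,0],[0,0]],0,(255,255,0))
cv2.imwrite('pics/sh.png',z[:600])
im=s['color'];z=cv2.resize(im[140:260,280:460],(750,500),interpolation=cv2.INTER_CUBIC)
L=lambda pts,zz,cl:cv2.polylines(z,[np.int32((proj(s,np.c_[np.array(pts)@R2+o,np.full(len(pts),zz)])-[280,140]+.5)*500/120)],True,cl,1)
L([[0,102.5],[0,-102.5],[160,-102.5],[160,102.5]],136,(0,0,255))
L([[0,82.5],[0,-82.5]],0,(255,0,0));L([[0,102.5],[0,-102.5],[160,-102.5],[160,102.5]],0,(0,255,0));cv2.imwrite('pics/sh2.png',z)
"
```

```text
lid [ 597.34227094 -143.67622339   56.34911488]
shelf scene [[ 675.42272516  -60.58865337  136.        ]
 [ 700.75366718 -246.31270529  136.        ]]
shelf back via top [[ 839.94875423   -9.77388236  136.        ]
 [ 865.08344007 -207.58067898  136.        ]]
lid in shelf [-100.68045594   -1.33587103]
```

View pics/sh.png

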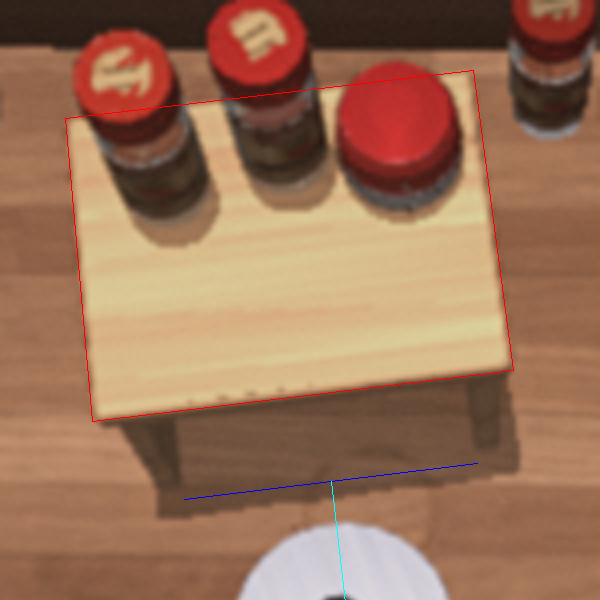

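View pics/sh2.png

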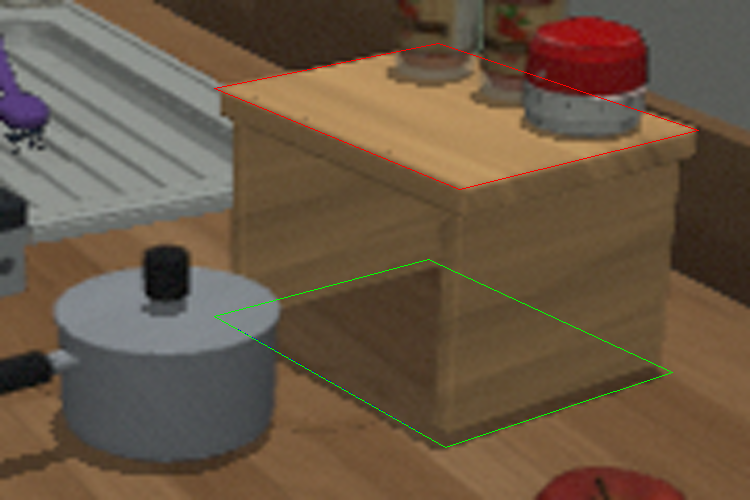

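The shelf model fits both views. The pan is on the shelf axis at x = -101, y = -1 mm in the shelf frame, so I push 180 mm inwards, in two stages with a check between.

```bash
python3 -m jog '[[0.5,0,0,0,0,0,10],[1,-0.1,0,0,0,0,10],[1.5,0,0,0,0,0,10],[1.5,0,0,0,0,0,10],[1.5,0,0,0,0,0,10],[1.5,0,0,0,0,0,10],[1,0,0,0,0,0,10],[0.5,0,0,0,0,0,10]]'
python3 -c "
from h import *
delta([622,-138.3,29.1],0.13)
c=vision.camera('scene');cv2.imwrite('pics/s10.png',cv2.resize(c['color'][100:280,200:460],(780,540)))"
```

```text
clock: 14.0
eef_pos: [532.5, -148.3, 28.7]
eef_rot: [-3.141, 0.002, 0.13]
wrist_force: [-6.5, -1.5, 6.1]
finger_gap: 17.9
pos [ 532.5 -148.3   28.7] rot [-3.141e+00  2.100e-03  1.296e-01] F [-6.5 -1.5  6.1] gap 17.9 t 14.0
shift cm (tool): [ 9.    0.17 -0.06]
turn: [-0.0006  0.0021 -0.0004]
```

View pics/s10.png

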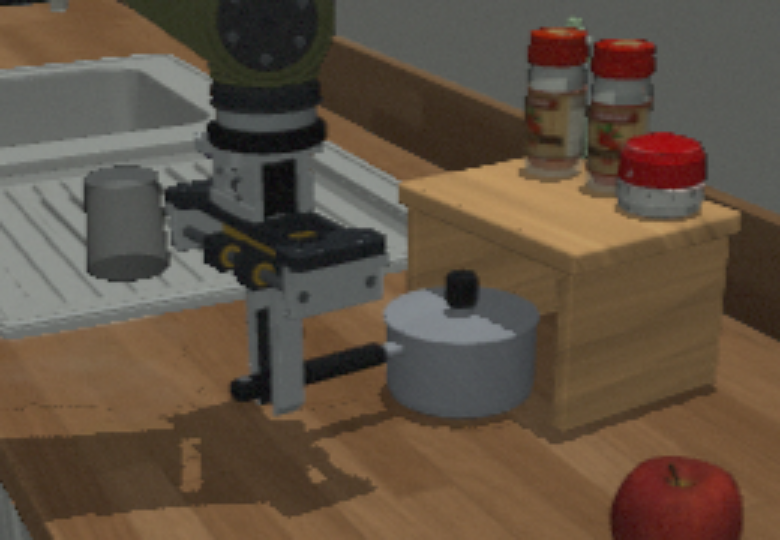

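```bash
python3 -m jog '[[0.5,0,-0.03,0,0,0,10],[1,0,0,0,0,0,10],[1.5,0,0,0,0,0,10],[1.5,0,0,0,0,0,10],[1.5,0,0,0,0,0,10],[1.5,0,0,0,0,0,10],[1,0,0,0,0,0,10],[0.5,0,0,0,0,0,10]]'
python3 -c "
from h import *
delta([622,-138.3,29.1],0.13)
c=vision.camera('scene');cv2.imwrite('pics/s11.png',cv2.resize(c['color'][100:280,200:460],(780,540)))
c=wcam();cv2.imwrite('pics/w11.png',c['color'])"
```

```text
clock: 14.85
eef_pos: [621.8, -136.7, 29.0]
eef_rot: [-3.141, 0.002, 0.13]
wrist_force: [-6.2, -0.7, 4.6]
finger_gap: 17.8
pos [ 621.8 -136.7   29. ] rot [-3.1412e+00  1.7000e-03  1.2970e-01] F [-6.2 -0.7  4.6] gap 17.8 t 14.85
shift cm (tool): [-0.    0.16 -0.01]
turn: [-0.0004  0.0017 -0.0003]
```

View pics/s11.png

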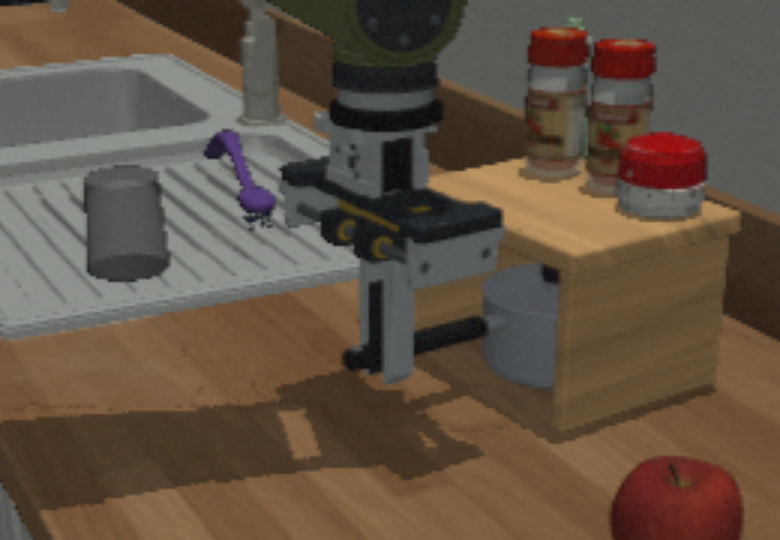

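View pics/w11.png

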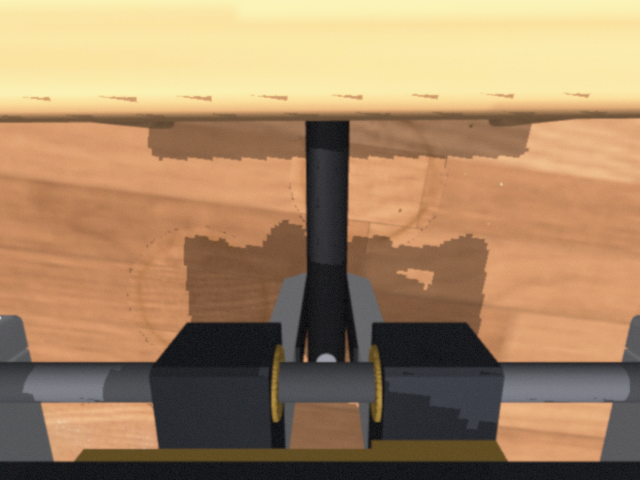

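The whole pan is under the board, centred, at a computed shelf x of about 79 mm and y of about 0. I release and lift clear.

```bash
python3 -m jog '[[0,0,0,0,0,0,10],[0,0,0,0,0,0,25],[0,0,0,0,0,0,45],[0,0,0,0,0,0,50],[0,0,0,0,0,0,50],[0,0,0,0,0,0,50],[-0.3,0,-1,0,0,0,50],[-0.5,0,-2,0,0,0,50]]'
python3 -m jog '[[-1,0,-3,0,0,0,50],[-3,0,-4,0,0,0,50],[-4,0,-3,0,0,0,50],[-4,0,0,0,0,0,50],[-4,0,0,0,0,0,50],[-3,0,0,0,0,0,50],[-1,0,0,0,0,0,50],[0,0,0,0,0,0,50]]'
python3 -c "
from h import *
delta([622,-138.3,29.1],0.13)
c=vision.camera('scene');cv2.imwrite('pics/s12.png',cv2.resize(c['color'][120:300,260:480],(792,594),fx=0,fy=0,interpolation=cv2.INTER_CUBIC))
c=wcam();cv2.imwrite('pics/w12.png',c['color'])
c=vision.camera('top');cv2.imwrite('pics/t12.png',c['color'])"
```

```text
clock: 15.75
eef_pos: [613.0, -137.9, 58.8]
eef_rot: [-3.141, 0.002, 0.13]
wrist_force: [-0.1, -0.1, 1.2]
finger_gap: 47.0
clock: 16.55
eef_pos: [415.4, -164.2, 160.2]
eef_rot: [3.141, -0.001, 0.129]
wrist_force: [0.3, -0.4, -0.4]
finger_gap: 46.6
pos [ 415.4 -164.2  160.2] rot [ 3.1408e+00 -1.3000e-03  1.2880e-01] F [ 0.3 -0.4 -0.4] gap 46.6 t 16.55
shift cm (tool): [20.81  0.07 13.13]
turn: [ 0.0008 -0.0013 -0.0012]
```

View pics/s12.png

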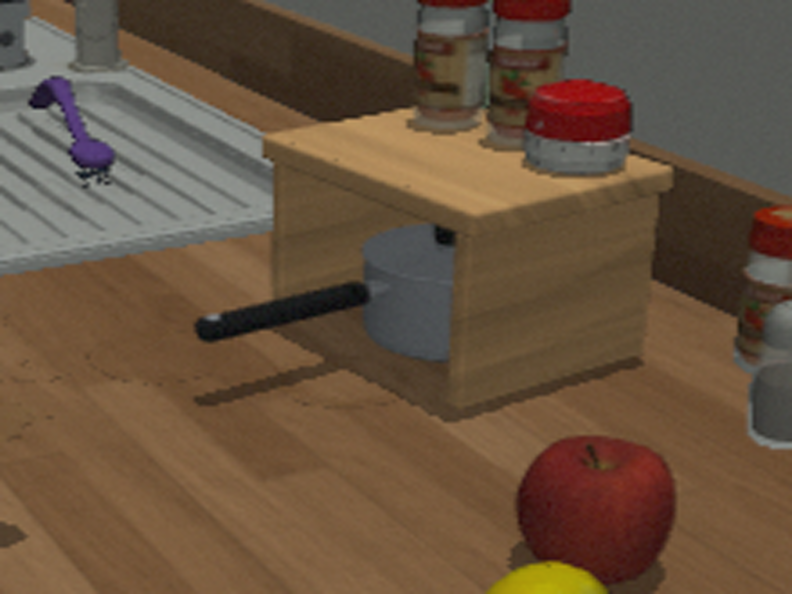

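View pics/w12.png

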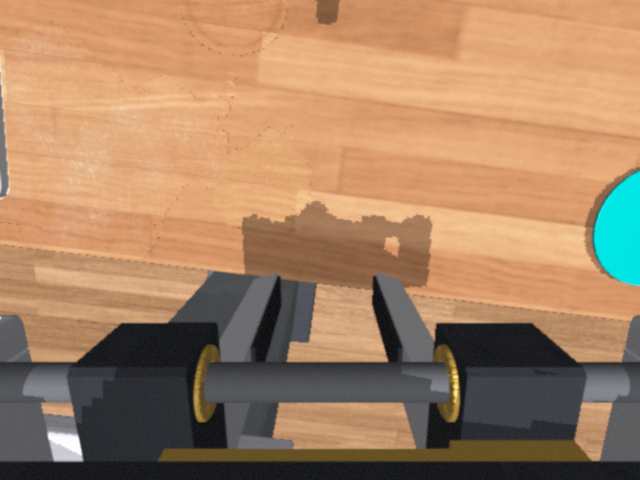

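View pics/t12.png

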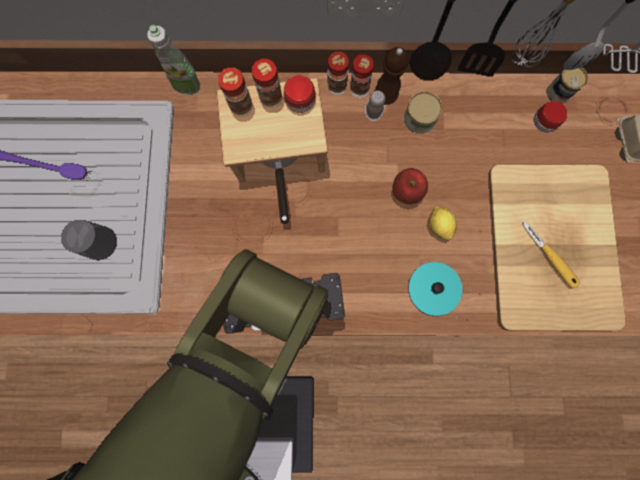

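The pan is under the board, standing upright, with the lid on and the handle out front. One last check from the handle end, at top pixel (285,221).

```bash
python3 -c "
from h import *
c=vision.camera('top');th=.13;R2=np.array([[np.cos(th),np.sin(th)],[-np.sin(th),np.cos(th)]])
t=R2@(plane(c,[[285,221]],54)[0][:2]-[697,-129.3]);print('tip in shelf',t,'-> axis x',t[0]+190)
s=vision.camera('scene');P=[775.3,-118.7]
print('knob top predicted/at',proj(s,[[*P,94]]))
q=np.linspace(0,2*np.pi,90)[:,None];z=cv2.resize(s['color'][150:260,320:430],(770,770),interpolation=cv2.INTER_CUBIC)[:600]
for r,zz in((57,64),(57,60),(55,0)):
    cv2.polylines(z,[np.int32((proj(s,np.c_[P[0]+r*np.cos(q),P[1]+r*np.sin(q),zz+0*q])-[320,150]+.5)*7)],True,(0,0,255),1)
cv2.imwrite('pics/f.png',z)"
```

```text
tip in shelf [-106.67752168    0.84423698] -> axis x 83.322478321592
knob top predicted/at [[385.61027578 183.66903904]]
```

View pics/f.png

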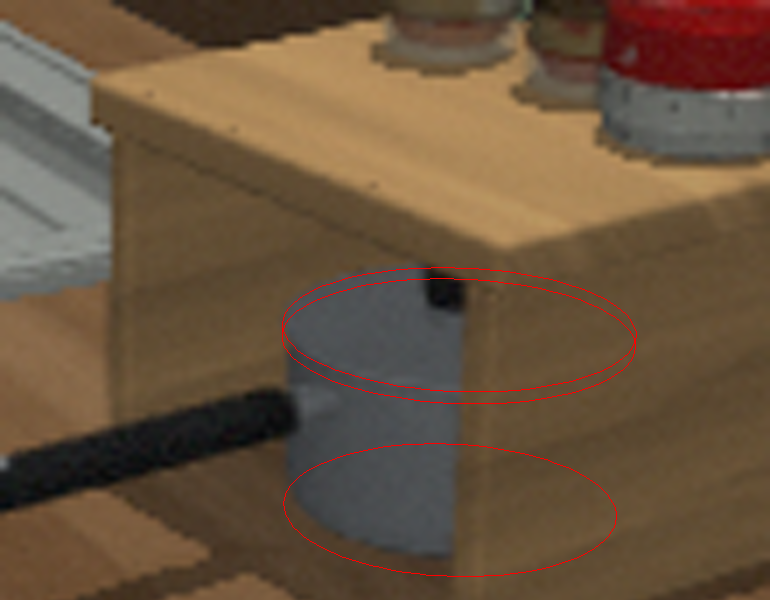

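The lid and rim match the seated model, with the pan axis 79–83 mm behind the front edge. I hand in.

```bash
python3 -c "
from cell import order
print(order.sign_off())"
```

```text
the job is handed in; nothing more can be done
None
```

I put the steel lid on the pan and slid the pan under the shelf by its handle. I then let go, backed the arm away and handed the job in at about 17 s of the 56 s allowed. No verdict was reported.

**Last checks:**
- **Position:** the pan's axis is 79 mm behind the shelf's front edge by arm position, or 83 mm by the handle end in the top image. The allowed range is 53–107 mm. It is within about 1 mm of the shelf's middle, and the grip point is about 75 mm in front of the edge.
- **Lid:** in the scene view the visible part of the rim and disc follows the outline for a level, seated lid. The side panel hides the rest.
- **Robot and bystanders:** the gripper is clear of everything and its force reading is near zero. The apple, lemon and turquoise lid look unmoved in the top picture.

**Disagreements:**
- **Pan's y before the lid went on:** the top camera read about 22 mm and the wrist camera 24.7 mm. I moved the lid the 2 mm or so that the wrist camera showed, and it went in without touching the sides.
- **Pan's lower edge:** in the scene camera it sits about 3 pixels higher than my model outline, both before and after the move. I put this down to a rounded bottom edge.

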